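Swap the tight transport bung of a steel flask for its vented lid

TASK

Make the steel flask ready for cold use: work its tight transport bung out of the neck by rocking it from side to side while lifting gently, so that the flask stays down on the floor of its stand, and stand the bung upright in the shallow steel dish. Then put the loose vented lid on the flask so that it sits level and fully down on the rim. Leave the things lying around where they are.

Things in the scene. Friction and masses are not known exactly. Their poses are not given: they have to be found in the camera images.
- stand: Fixed bench stand: aluminium base plate 130 x 130 x 10 mm with an upright grey guide tube (inner diameter 90, outer 98, top edge 65 mm above the worktop). Origin at the centre of the plate's underside on the worktop, z up. The flask stands loose in the tube on the plate, its underside at stand z = 10 mm.
- flask: Round steel vacuum flask, 138 mm tall, body diameter 86 mm, neck outer diameter 63 mm over its top 28 mm; weighs 0.7 to 0.95 kg. Origin at the centre of its underside, z up. It stands in the guide tube with 2 mm of play all round and is not held down: it lifts out with a straight pull on the bung, and turns with it when the bung is twisted.
- flask_rim (a point): Centre of the flask's mouth, at the height of its rim (138 mm above its underside).
- flask_lip (a point): Centre of the elastic lip inside the neck, 8 mm below the rim: it grips the bung by friction, 15 to 35 N against a straight pull at the start, about twice the flask's weight. Tilting the bung 0.15 to 0.2 rad to each side about this point under a pull of 5 to 6.5 N makes it creep up with each swing; it can tilt 0.25 rad.
- bung: Black rubber bung, 81 mm tall, 120 g: tapered plug 50 mm long (diameter 37 mm at the foot, 49 at its top), on it a grip bar 20 mm thick along the bung's y, 42 mm long along its x, from 50 to 81 mm above the foot. Origin at the centre of the foot, z up. At the start 30 to 33 mm of the plug sits in the neck; the lip's hold fades as it rises and ends when the foot passes the lip.
- lid: Loose vented lid of white plastic, 50 mm tall, 110 g: a round cap of outer diameter 78 mm, inner diameter 72 mm, with a round knob of diameter 32 mm on top (the knob's grip reaches from 32 to 50 mm above the skirt's lower edge). Origin at the centre of the skirt's lower edge, z up. It starts mouth down on the worktop and fits over the flask's neck with 4 mm of play all round.
- lid_seat (a point): Centre of the underside of the lid's crown, 20 mm above the skirt's lower edge; it lies on the flask's rim when the lid is on.
- dish: Shallow loose steel dish, outer diameter 134 mm at the rim, 116 mm at the foot, 16 mm high, floor 3 mm thick. Origin at the centre of its underside, z up.
- specimen_cup: Bystander: white cup with an orange-yellow screw lid, diameter 64, 64 mm tall. Origin at the centre of its underside.
- wooden_box: Bystander: small wooden box, 70 x 110 x 30 mm. Origin at the centre of its underside.
- syringe: Bystander: empty syringe lying flat, 28 x 118 x 17 mm. Origin at the centre of its underside.
There are look-alikes about, which are no part of the job. Leave any blue or purple look-alike of the bung alone.

How it is judged:
On the way, in this order (a step that is already met when the one before it is completed fails the run):
1. the bung is out of the flask's neck, with the flask still down in its stand (z of bung in the frame of flask above 0.142 m and z of flask in the frame of stand below 0.0145 m), for 0.1 s.
2. the bung stands upright in the dish and is let go (horizontal distance between bung and dish below 0.05 m and z of bung in the frame of dish below 0.008 m and angle between bung's own z axis and vertical below 0.15 rad and contact force between the fingers and bung below 0.2 N), for 0.2 s.
At the end, for the whole second after the job is handed in: The bung stands upright (within 0.15 rad) on the dish's floor; the lid sits level on the flask's neck with its crown on the rim (within 4 mm in height, 8 mm sideways and 0.08 rad); the flask stands upright on the floor of its stand (within 4 mm); all are released and at rest (horizontal distance between bung and dish below 0.05 m and z of bung in the frame of dish below 0.008 m and angle between bung's own z axis and vertical below 0.15 rad and z of lid_seat in the frame of flask between 0.134 and 0.142 m and horizontal distance between lid_seat and flask_rim below 0.008 m and angle between the z axis of lid and the z axis of flask, either way round below 0.08 rad and z of flask in the frame of stand below 0.014 m and angle between flask's own z axis and vertical below 0.08 rad and linear speed of each of lid, bung, flask below 0.02 m/s); the robot touches nothing.
It fails at once if the flask is lifted more than 5 mm off the floor of its stand (z of flask in the frame of stand above 0.015 m).
It fails at once if a bystander is moved more than 30 mm (distance of any of specimen_cup, wooden_box, syringe from where it was at the start of the episode above 0.03 m).
It also fails if it takes over 67 s, if anything falls off the work surface, if the arm or the gripper's body presses on something with over 40 N, if the wrist force passes 120 N, or if a joint passes its speed limit or range.

ROBOT

A 6-joint arm with a two-finger parallel gripper is mounted at the origin on a cart in front of the work surface, level with it; the furniture and walls round the work are solid. World frame = base frame: x ahead of the robot, y to its left, z up, the work surface at z = 0. Lengths are in m, angles in rad, forces in N, time in s.
With the tool pointing down it reaches from about 0.375 to 0.975 m from the base axis. Payload 3.8 kg.
Tool frame: the origin (TCP) lies midway between the tips of the shut fingers; the grasp point (between the pads) lies 19 mm behind it; z points along the fingers, y is the line along which they close (so a half turn about z gives the same grasp; the last joint's range is limited). The gripper opens to 85 mm and grips with 20 to 120 N. Pads are 22 mm wide; open, the fingers measure 114 mm over their backs; the gripper's body (76 mm by 85 mm) begins 54 mm behind the grasp point. The pads swing forward as they close: fully open they stand 13 mm farther back than shut.
Start: joints at [1.121, 0.264, 1.604, -0, 1.274, -0.037], TCP at [0.271, 0.618, 0.231] pointing down, gripper open.
Joint ranges: [-2.63, 2.63], [-0.94, 2.18], [0.31, 2.57], [-1.31, 4.45], [0, 2.66], [-2.55, 2.55]. Speed limits (rad/s): [2.57, 2.57, 3.14, 3.14, 3.14, 3.14].

INTERFACE

Orientations are given as a rotation vector (axis times angle).
In Python, from workcell import status, read_camera, workorder, masks_of gives the robot as it stands.
- The arm moves only by the tool drive_tool, never from a script. Its argument "rows" is a list of rows, each a list of 7 numbers: the turn, a rotation vector about the tool's x, y, z in degrees, then the shift along the tool's x, y, z in m, then the opening, from 0 (shut) to 1 (fully open). In form: [[ax, ay, az, tx, ty, tz, claw], ...]. A call has 1 to 8 rows; each row shifts and turns the commanded pose from where the row before left it, along the tool's axes as they then stand; what a row does not reach is not made up. A row lasts 1/12 s, in which the tool goes at most 41.7 mm and 7.16 degrees, less where a joint would pass 70% of its speed; a pose out of reach is approached as far as the arm can. A call is refused whole if a number of a shift passes 0.0417 or a number of a turn 7.16, either way. A call with a gripper value outside its range is refused whole. The fingers move at their own pace and stop on an object; "force" is the grip in N (left out, the last holds). Time passes only in rows, so rows that do not move let the fingers close. It gives the time, the measured TCP pose, the force, the opening and the grip force at its end, in the units of the state.
- status.read_state(): the state, without advancing time (a new reading comes with each control period).
- read_camera(name): name is "scene" or "top" or "wrist"; returns a dict with "color" (420x560x3 uint8, red, green, blue), "intrinsics" (3x3 intrinsics, pixels), "D" ([k1, k2, p1, p2, k3] as OpenCV has them; the pictures are not rectified), "world_from_camera" (4x4, takes a point from camera to world coordinates); the wrist camera has in their place "mount" (4x4, takes a point from camera to tool coordinates, whose origin is the TCP and whose axes are the flange's). Camera axes: x right, y up, looking along -z (the intrinsics and any distortion apply to the point x, -y, -z); pixel columns grow to the right and rows downward; lengths in m; the calibration is good to about 2 mm. A picture is of the moment at which its call begins: read the wrist's pose just before it. There is no depth.
- workorder.finish_job(): hands the job in; it is judged then, once.
Trained networks look in a picture, given as the dict that the camera call returned (one of the last four; its "shot" number tells which), for a name from the list of things; names that differ only in an ending like _2 or _b are one class to them, and where a whole thing is asked for, a point or a joint stands for the part that bears it (a point fixed in the world has none). Each returns a list of dicts, best first, with "score" (0 to 1); they miss things now and then, are a little off and sometimes report something else, mostly with a low value. They report only what shows in the picture. A call takes as long as a camera call. They do not tell look-alikes from the thing itself.
- masks_of(picture, name): "mask" (420x560 bool, what is visible of it) and "bbox" ([left, top, right, bottom] in pixels, round what is visible of it).
The state is a dict: "time": time; "q": joint angles; "joint_vel": joint speeds; "joint_torque": joint torques, N m; "tool_pos": TCP position; "tcp_rot": TCP orientation; "wrist_force": force on the tool from outside, world axes, zero at the start; "torque": the same for the moment, N m; "width": opening from 0.0 (shut) to 1.0 (fully open); "grip_force": force on a finger pad.
Only numpy, scipy, OpenCV 4.12 (cv2) and the standard library are available. Lean on these libraries where they do the work, as an engineer would, in place of code of your own. Each camera call takes 0.05 s, during which the arm holds its last target. There are 200 camera calls.

## Working session

There is one attempt and no reset: what is moved stays moved. The work goes in short steps, Python scripts to look and compute and a tool call to move; the robot and the scene stay as the last step left them, time stands still between calls to the robot, and variables do not carry over. Pictures are saved under pics/ and viewed, at most 10 in all, crops included, and the job is handed in when it is done.

Besides the shell and the picture viewer there is one more tool, called after "Request:" as name([rows], argument=value, ...), one row to a line, values as JSON. drive_tool: Moves the arm, as the interface text tells. Its arguments: {"type":"object","properties":{"rows":{"type":"array"},"force":{"type":"number"}},"required":["rows"]}

```bash
ls; mkdir -p pics
cat > h.py <<'E'
import numpy as np,cv2
from scipy.spatial.transform import Rotation as R
from workcell import status, read_camera, workorder, masks_of
def cam(name):
    s=status.read_state(); p=read_camera(name)
    if 'mount' in p:
        T=np.eye(4);T[:3,:3]=R.from_rotvec(s['tcp_rot']).as_matrix();T[:3,3]=s['tool_pos']
        p['W']=T@np.array(p['mount'])
    else: p['W']=np.array(p['world_from_camera'])
    return p
def ray(p,u,v):
    x=cv2.undistortPoints(np.array([[[u,v]]],float),np.array(p['intrinsics']),np.array(p['D']))[0,0]
    d=p['W'][:3,:3]@np.array([x[0],-x[1],-1]); return p['W'][:3,3],d
def atz(p,u,v,z):
    o,d=ray(p,u,v); return o+d*(z-o[2])/d[2]
def proj(p,X):
    X=np.atleast_2d(X); c=(X-p['W'][:3,3])@p['W'][:3,:3]; c=c*[1,-1,-1]
    return cv2.projectPoints(c.astype(float),np.zeros(3),np.zeros(3),np.array(p['intrinsics']),np.array(p['D']))[0][:,0]
def save(p,n,crop=None,k=1):
    im=p['color'][...,::-1]
    if crop: l,t,r,b=crop; im=im[t:b,l:r]
    cv2.imwrite('pics/'+n,cv2.resize(im,None,fx=k,fy=k,interpolation=cv2.INTER_CUBIC))
E
python3 - <<'E'
from h import *
P={n:cam(n) for n in('scene','top','wrist')}
cv2.imwrite('pics/a.png',cv2.resize(np.hstack([P['scene']['color'],P['top']['color']])[...,::-1],(800,300),interpolation=cv2.INTER_AREA))
save(P['top'],'top.png',k=1.4)
for n in('scene','top'):
  print(n,P[n]['W'][:3].round(3).tolist())
  for o in('stand','flask','bung','lid','dish','specimen_cup','wooden_box','syringe'):
    for m in masks_of(P[n],o)[:4]:
      ys,xs=np.nonzero(m['mask']); print(o,round(m['score'],2),np.round(m['bbox']).tolist(),round(xs.mean(),1),round(ys.mean(),1),atz(P[n],xs.mean(),ys.mean(),0).round(3)[:2])
print(status.read_state())
E
```

```text
pics
scene [[0.695, 0.571, -0.436, 0.068], [-0.719, 0.539, -0.439, -0.336], [-0.015, 0.619, 0.786, 0.882]]
stand 0.92 [193.0, 170.0, 252.0, 214.0] 220.5 192.8 [0.452 0.317]
stand 0.47 [204.0, 153.0, 235.0, 188.0] 216.3 171.0 [0.5   0.394]
stand 0.45 [200.0, 137.0, 221.0, 163.0] 211.5 149.3 [0.552 0.481]
flask 0.97 [201.0, 147.0, 235.0, 186.0] 216.6 171.0 [0.501 0.394]
bung 0.83 [162.0, 157.0, 185.0, 180.0] 171.9 165.6 [0.418 0.515]
bung 0.74 [199.0, 138.0, 221.0, 162.0] 211.2 149.1 [0.551 0.482]
lid 0.64 [355.0, 311.0, 393.0, 349.0] 372.5 328.1 [ 0.431 -0.25 ]
lid 0.22 [239.0, 214.0, 293.0, 256.0] 267.7 235.4 [0.443 0.108]
dish 0.88 [241.0, 212.0, 291.0, 257.0] 267.6 235.4 [0.443 0.108]
dish 0.27 [306.0, 253.0, 334.0, 284.0] 320.1 267.2 [ 0.468 -0.059]
specimen_cup 0.97 [302.0, 251.0, 334.0, 284.0] 320.0 266.6 [ 0.469 -0.057]
wooden_box 0.62 [255.0, 133.0, 288.0, 168.0] 273.1 149.3 [0.689 0.333]
syringe 0.68 [195.0, 221.0, 235.0, 231.0] 214.8 226.2 [0.363 0.236]
top [[0.005, 0.976, -0.217, 0.141], [-1.0, 0.006, 0.004, 0.117], [0.005, 0.217, 0.976, 1.77]]
stand 0.96 [197.0, 212.0, 240
[... 691 characters left out ...]
] 246.6 263.2 [0.365 0.229]
{'time': 0.95, 'q': array([ 1.12113518e+00,  2.63851873e-01,  1.60400098e+00, -5.10673453e-06,
        1.27369512e+00, -3.68667845e-02]), 'joint_vel': array([-0.00031393,  0.00017782,  0.00040426,  0.00096463,  0.00051686,
       -0.00033476]), 'joint_torque': array([-1.54492609e-04, -5.15076077e+01, -3.67736900e+01, -1.53649712e-04,
        7.75416902e-04,  9.33548279e-07]), 'tool_pos': array([0.27077149, 0.61830709, 0.23131165]), 'tcp_rot': array([6.43816458e-01, 3.07489957e+00, 6.62697315e-05]), 'wrist_force': array([-0.35018245, -0.51702702, -0.63294532]), 'torque': array([-0.00377389, -0.03045232, -0.03067501]), 'grip_force': 0.0, 'width': 1.0020477132854646}
```

View pictures.

Run:
```python
import cv2,numpy as np
from h import *
p=cam('scene'); save(p,'scene_l.png',(140,110,310,280),4)
t=cam('top'); save(t,'top_l.png',(150,140,310,290),5)
a=cv2.imread('pics/scene_l.png'); b=cv2.resize(cv2.imread('pics/top_l.png'),(400,400)); a=cv2.resize(a,(400,400))
cv2.imwrite('pics/both.png',np.hstack([a,b]))
```

```text
(no output)
```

View pics/a.png

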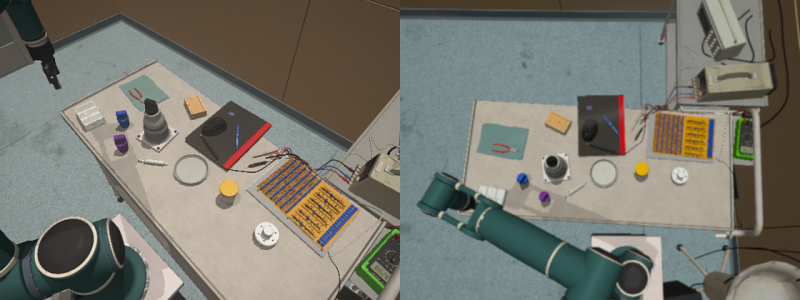

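View pics/both.png

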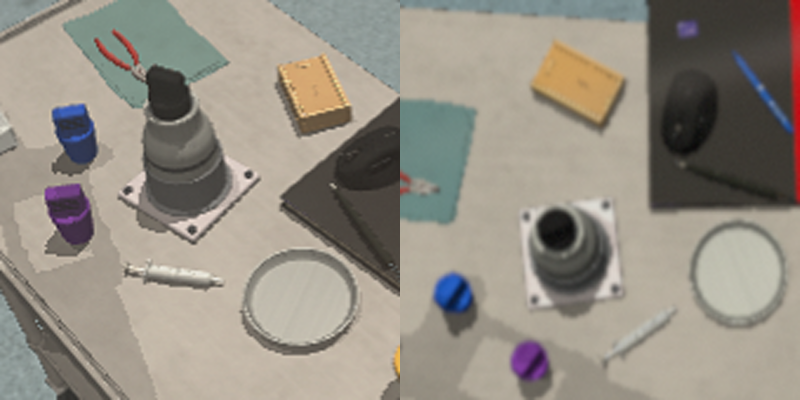

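```bash
cat >> h.py <<'E'
def tri(a,ua,b,ub):
    o1,d1=ray(a,*ua);o2,d2=ray(b,*ub)
    s=np.linalg.lstsq(np.c_[d1,-d2],o2-o1,rcond=None)[0]
    x,y=o1+d1*s[0],o2+d2*s[1]; return (x+y)/2,np.linalg.norm(x-y)
def togo(target,yaw=None):
    "tool-axis shift to world target TCP; needed rotvec deg in tool axes for tool pointing down with tool y along world yaw"
    s=status.read_state(); M=R.from_rotvec(s['tcp_rot']); 
    print('t',round(s['time'],2),'pos',s['tool_pos'].round(4),'F',s['wrist_force'].round(1),'w',round(s['width'],3))
    print('yaxis deg',np.degrees(np.arctan2(*M.as_matrix()[[1,0],1])).round(1),'zaxis',M.as_matrix()[:,2].round(4))
    print('shift',(M.inv().apply(np.array(target)-s['tool_pos'])).round(4))
    if yaw is not None:
        a=np.radians(yaw); Y=np.array([np.cos(a),np.sin(a),0]); Z=np.array([0,0,-1.]); 
        best=min((R.from_matrix(np.c_[np.cross(sg*Y,Z),sg*Y,Z]) for sg in(1,-1)),key=lambda G:(M.inv()*G).magnitude())
        print('turn',np.degrees((M.inv()*best).as_rotvec()).round(2),'shift after turn',best.inv().apply(np.array(target)-s['tool_pos']).round(4),'q',s['q'].round(3))
E
python3 - <<'E'
from h import *
P={n:cam(n) for n in('scene','top')}
def c(p,o,near):
    ms=masks_of(p,o); L=[np.array([np.nonzero(m['mask'])[1].mean(),np.nonzero(m['mask'])[0].mean()]) for m in ms]
    return min(L,key=lambda v:np.hypot(*(v-near)))
for o,a,b in(('bung',(211,149),(212,225)),('lid',(372,328),(391,245)),('dish',(267,235),(285,241)),('specimen_cup',(320,266),(338,236))):
    print(o,tri(P['scene'],c(P['scene'],o,a),P['top'],c(P['top'],o,b)))
# plate corners in top from enlarged view (x=400+2.5*(u-150)), y=2.667*(v-140)
for x,y in((521,207),(613,199),(622,295),(530,308)):
    print(atz(P['top'],150+(x-400)/2.5,140+y/2.667,.01).round(3))
togo((.47,.32,.34))
E
```

```text
bung (array([0.46096694, 0.32884374, 0.16640885]), np.float64(0.002119506190707064))
lid (array([ 0.42654467, -0.25173205,  0.01137458]), np.float64(0.0016355162014316926))
dish (array([0.43914182, 0.10298407, 0.0103399 ]), np.float64(0.0023750026265922488))
specimen_cup (array([ 0.4501894 , -0.07268914,  0.04226822]), np.float64(0.00365611319125425))
[0.518 0.394 0.01 ]
[0.529 0.27  0.01 ]
[0.406 0.255 0.01 ]
[0.389 0.377 0.01 ]
t 1.55 pos [0.2708 0.6183 0.2313] F [ 0.4 -0.3  0.6] w 0.999
yaxis deg 66.3 zaxis [ 0.  0. -1.]
shift [-0.3021 -0.1933 -0.1087]
```

Request:
drive_tool([
  [0,0,0,-0.015,-0.01,-0.016,1],
  [0,0,0,-0.019,-0.012,-0.016,1],
  [0,0,0,-0.019,-0.012,-0.016,1],
  [0,0,0,-0.019,-0.012,-0.016,1],
  [0,0,0,-0.019,-0.012,-0.016,1],
  [0,0,0,-0.019,-0.012,-0.016,1],
  [0,0,0,-0.019,-0.012,-0.016,1],
  [0,0,0,-0.019,-0.012,-0.0,1],
], force=100)

```text
time: 2.22
tool_pos: [0.3702, 0.4731, 0.3479]
tcp_rot: [0.643, 3.072, 0.01]
wrist_force: [1.5, 0.1, 0.8]
width: 1.001
grip_force: 0.0
```

Request:
drive_tool([
  [0,0,0,-0.019,-0.012,0,1],
  [0,0,0,-0.019,-0.012,0,1],
  [0,0,0,-0.019,-0.012,0,1],
  [0,0,0,-0.019,-0.012,0,1],
  [0,0,0,-0.019,-0.012,0,1],
  [0,0,0,-0.019,-0.012,0,1],
  [0,0,0,-0.015,-0.01,0,1],
  [0,0,0,0,0,0,1],
])

```text
time: 2.88
tool_pos: [0.4555, 0.3434, 0.3434]
tcp_rot: [0.648, 3.073, -0.002]
wrist_force: [-0.2, 0.4, -0.3]
width: 1.001
grip_force: 0.0
```

Run:
```python
from h import *
togo((.46,.324,.34))
w=cam('wrist'); t=cam('top'); save(w,'w1.png'); 
print(w['W'].round(3).tolist()); print(proj(w,[[.46,.324,.197],[.46,.324,.148]]))
for m in masks_of(w,'bung'): print(m['score'],m['bbox'])
for m in masks_of(w,'flask'): print('f',m['score'],m['bbox'])
```

```text
t 2.88 pos [0.4555 0.3434 0.3434] F [-0.2  0.4 -0.3] w 1.001
yaxis deg 66.2 zaxis [ 0.0011 -0.0013 -1.    ]
shift [-0.0119 -0.0159  0.0034]
[[0.404, -0.88, -0.251, 0.392], [0.915, 0.388, 0.111, 0.371], [-0.0, -0.275, 0.961, 0.486], [0.0, 0.0, 0.0, 1.0]]
[[270.02011495 211.1289501 ]
 [272.18600785 199.23048914]]
0.71 [252.1, 178.0, 302.1, 229.8]
0.55 [341.6, 84.4, 378.5, 119.7]
f 0.78 [245.8, 150.4, 313.2, 232.3]
```

View pics/w1.png

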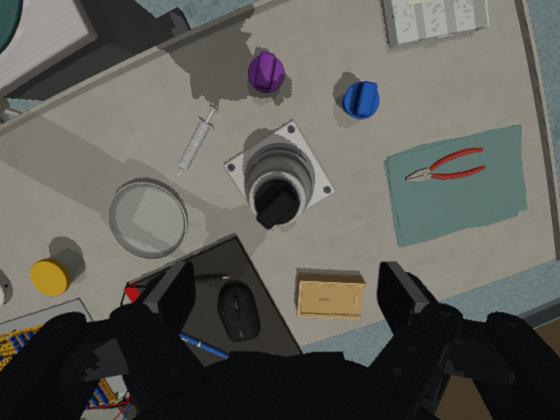

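Run:
```python
from h import *
w=cam('wrist'); im=w['color'][165:240,235:325].astype(float)
im=np.clip((im/255)**.45*255,0,255).astype(np.uint8)
cv2.imwrite('pics/w2.png',cv2.resize(im[...,::-1],None,fx=8,fy=8,interpolation=cv2.INTER_CUBIC))
```

```text
(no output)
```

View pics/w2.png

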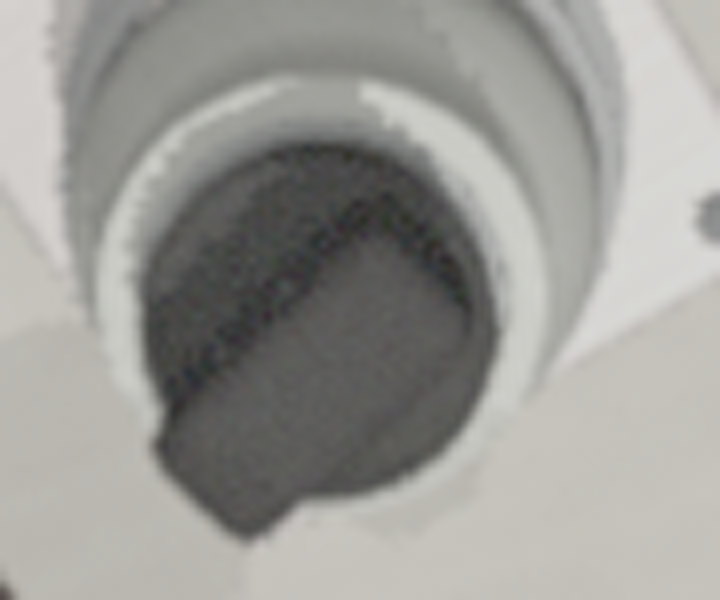

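Run:
```python
from h import *
w=cam('wrist'); f=lambda x,y,z:atz(w,235+x/8,165+y/8,z)
C=[f(x,y,.198) for x,y in((380,225),(470,320),(250,535),(160,440))]
C=np.array(C); print(C.round(4),C.mean(0))
l=(C[0]+C[1]-C[2]-C[3])/2; s=(C[0]+C[3]-C[1]-C[2])/2
print('long',np.linalg.norm(l),np.degrees(np.arctan2(l[1],l[0])),'short',np.linalg.norm(s),np.degrees(np.arctan2(s[1],s[0])))
E_=[f(x,y,.148) for x,y in((95,300),(550,300),(300,72),(165,150),(520,200))]
E_=np.array(E_)[:,:2]
A=np.c_[2*E_,np.ones(5)]; x=np.linalg.lstsq(A,(E_**2).sum(1),rcond=None)[0]; print('rim',x[:2],np.sqrt(x[2]+x[:2]@x[:2]))
for T,yw in(((x[0],x[1],.24),np.degrees(np.arctan2(s[1],s[0]))),):togo(T,yw)
```

```text
[[0.4461 0.3459 0.198 ]
 [0.461  0.3511 0.198 ]
 [0.4752 0.3156 0.198 ]
 [0.4598 0.3107 0.198 ]] [0.46051279 0.33083402 0.198     ]
long 0.03801185870738092 111.55679695498753 short 0.01603554835233425 -161.602777445171
rim [0.46270534 0.32930868] 0.031595898535291725
t 3.18 pos [0.4534 0.3468 0.3433] F [ 0.4 -0.4 -0.4] w 1.001
yaxis deg 66.4 zaxis [-2.e-04  3.e-04 -1.e+00]
shift [-0.0156 -0.0123  0.1033]
turn [ 0.000e+00 -2.000e-02  4.802e+01] shift after turn [-0.0195  0.0033  0.1033] q [ 0.609  0.017  1.68   0.     1.444 -0.55 ]
```

Request:
drive_tool([
  [0,0,6.6,0,0,0.005,1],
  [0,0,6.6,0,0,0.01,1],
  [0,0,6.6,0,0,0.01,1],
  [0,0,6.6,0,0,0.01,1],
  [0,0,6.6,0,0,0.01,1],
  [0,0,6.6,0,0,0.01,1],
  [0,0,6.4,-0.01,0.001,0.01,1],
  [0,0,0,-0.01,0.001,0.005,1],
])

```text
time: 3.85
tool_pos: [0.4627, 0.329, 0.2717]
tcp_rot: [-1.794, -2.578, 0.003]
wrist_force: [0.0, 0.1, -0.2]
width: 1.0
grip_force: 0.0
```

Request:
drive_tool([
  [0,0,0,0,0,0,1],
  [0,0,0,0,0,0,1],
  [0,0,0,0,0,0,1],
])

```text
time: 4.1
tool_pos: [0.4639, 0.3289, 0.2741]
tcp_rot: [1.792, 2.58, 0.002]
wrist_force: [-0.3, -0.5, 0.5]
width: 0.999
grip_force: 0.0
```

Run:
```python
from h import *
togo((.461,.330,.1715),20.5)
w=cam('wrist'); q=proj(w,[[.461,.33,.198]])[0]; print(q)
l,t=int(q[0])-50,int(q[1])-40; print(l,t)
im=np.clip((w['color'][t:t+75,l:l+100]/255)**.45*255,0,255).astype(np.uint8)
cv2.imwrite('pics/w3.png',cv2.resize(im[...,::-1],None,fx=8,fy=8,interpolation=cv2.INTER_CUBIC))
```

```text
t 4.1 pos [0.4639 0.3289 0.2741] F [-0.3 -0.5  0.5] w 0.999
yaxis deg 20.4 zaxis [ 8.e-04  1.e-03 -1.e+00]
shift [ 0.002  -0.0025  0.1026]
turn [ 0.06 -0.04 -0.05] shift after turn [ 0.002  -0.0023  0.1026] q [0.573 0.038 1.783 0.    1.319 0.216]
[283.15321668 218.58287976]
233 178
```

View pics/w3.png

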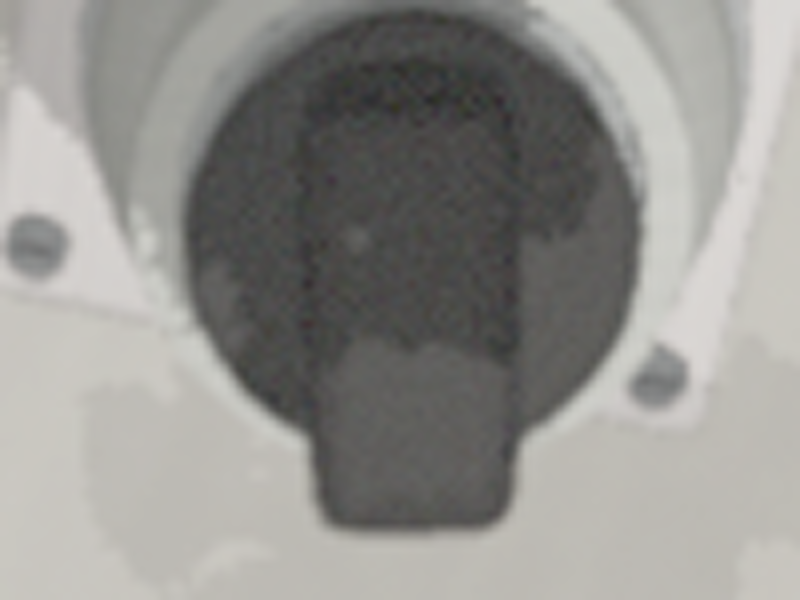

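Request:
drive_tool([
  [0,0,0,0.0027,-0.0015,0.01,1],
  [0,0,0,0,0,0.018,1],
  [0,0,0,0,0,0.018,1],
  [0,0,0,0,0,0.018,1],
  [0,0,0,0,0,0.018,1],
  [0,0,0,0,0,0.012,1],
  [0,0,0,0,0,0.0085,1],
  [0,0,0,0,0,0,1],
])

```text
time: 4.82
tool_pos: [0.46, 0.3299, 0.1684]
tcp_rot: [-1.793, -2.578, 0.006]
wrist_force: [-0.8, -1.6, 0.4]
width: 0.999
grip_force: 0.0
```

Request:
drive_tool([
  [0,0,0,0,0,0,0.6],
  [0,0,0,0,0,0,0.5],
  [0,0,0,0,0,0,0.4],
  [0,0,0,0,0,0,0.35],
], force=40)

```text
time: 5.15
tool_pos: [0.4622, 0.3309, 0.1721]
tcp_rot: [1.794, 2.578, 0.003]
wrist_force: [0.4, 0.3, -0.1]
width: 0.457
grip_force: 0.0
```

Request:
drive_tool([
  [0,0,0,0,0,0,0.3],
  [0,0,0,0,0,0,0.25],
  [0,0,0,0,0,0,0.2],
  [0,0,0,0,0,0,0.1],
  [0,0,0,0,0,0,0.0],
  [0,0,0,0,0,0,0.0],
])

```text
time: 5.65
tool_pos: [0.4618, 0.3307, 0.1714]
tcp_rot: [1.794, 2.579, 0.001]
wrist_force: [-0.5, -0.1, 4.1]
width: 0.229
grip_force: 41.5
```

Request:
drive_tool([
  [0,0,0,0,0,0,0.0],
  [0,0,0,0,0,0,0.0],
  [0,0,0,0,0,0,0.0],
], force=100)

```text
time: 5.9
tool_pos: [0.4618, 0.3307, 0.1713]
tcp_rot: [1.794, 2.579, 0.002]
wrist_force: [0.2, -0.2, 3.6]
width: 0.217
grip_force: 98.9
```

Request:
drive_tool([
  [0,0,0,0,0,-0.0005,0.0],
  [0,0,0,0,0,0,0.0],
  [0,0,0,0,0,0,0.0],
])

```text
time: 6.15
tool_pos: [0.4617, 0.3307, 0.1713]
tcp_rot: [1.794, 2.579, 0.001]
wrist_force: [1.6, 1.4, 2.0]
width: 0.214
grip_force: 98.8
```

Request:
drive_tool([
  [0,0,0,0,0,-0.0005,0.0],
  [0,0,0,0,0,0,0.0],
  [0,0,0,0,0,0,0.0],
])

```text
time: 6.4
tool_pos: [0.4615, 0.3305, 0.1715]
tcp_rot: [1.794, 2.579, 0.0]
wrist_force: [2.0, 1.6, -0.4]
width: 0.215
grip_force: 98.4
```

Request:
drive_tool([
  [0,0,0,0,0,-0.0012,0.0],
  [3.5,0,0,0,0.0019,0,0],
  [3.5,0,0,0,0.0019,0,0],
  [3.5,0,0,0,0.0019,0,0],
  [0,0,0,0,0,0,0.0],
])

```text
time: 6.82
tool_pos: [0.4665, 0.3323, 0.1719]
tcp_rot: [-1.728, -2.482, 0.236]
wrist_force: [-2.5, -0.0, 2.5]
width: 0.212
grip_force: 99.4
```

```bash
cat > st.py <<'E'
from h import *
s=status.read_state(); M=R.from_rotvec(s['tcp_rot']).as_matrix()
a=np.radians(20.5); Y=np.array([np.cos(a),np.sin(a),0])
sx=np.sign(M[:,1]@Y)
X=np.cross(sx*Y,[0,0,-1.])
print('t',round(s['time'],2),'pos',s['tool_pos'].round(4),'tilt about x deg',np.degrees(np.arcsin(-M[:,2]@(sx*Y))).round(2),'about y',np.degrees(np.arcsin(M[:,2]@X)).round(2),'F',s['wrist_force'].round(1),'T',s['torque'].round(2),'grip',round(s['grip_force'],1))
for d in(.0314,.035,.04,.045,.05,.055):print(d,(s['tool_pos']+M[:,2]*d).round(4))
E
python3 st.py
```

```text
t 6.82 pos [0.4665 0.3323 0.1719] tilt about x deg 10.85 about y 0.04 F [-2.5 -0.   2.5] T [-0.04  0.44 -0.01] grip 99.4
0.0314 [0.461  0.3303 0.1411]
0.035 [0.4604 0.3301 0.1375]
0.04 [0.4595 0.3297 0.1326]
0.045 [0.4586 0.3294 0.1277]
0.05 [0.4577 0.3291 0.1228]
0.055 [0.4568 0.3288 0.1179]
```

Request:
drive_tool([
  [0,0,0,0,0,0,0.0],
  [0,0,0,0,0,0,0],
])

```text
time: 6.98
tool_pos: [0.4656, 0.332, 0.1718]
tcp_rot: [-1.729, -2.486, 0.23]
wrist_force: [-1.7, 0.4, -1.5]
width: 0.215
grip_force: 98.9
```

Request:
drive_tool([
  [0,0,0,0,0,-0.001,0.0],
  [0,0,0,0,0,0,0],
  [0,0,0,0,0,0,0],
])

```text
time: 7.23
tool_pos: [0.4659, 0.3317, 0.1721]
tcp_rot: [-1.729, -2.486, 0.231]
wrist_force: [0.9, -0.1, -10.7]
width: 0.214
grip_force: 97.8
```

Request:
drive_tool([
  [-3.5,0,0,0,-0.0019,0.0008,0.0],
  [-3.5,0,0,0,-0.0019,0,0],
  [-3.5,0,0,0,-0.0019,0,0],
  [-3.5,0,0,0,-0.0019,0,0],
  [-3.5,0,0,0,-0.0019,0,0],
  [-3.5,0,0,0,-0.0019,0,0],
  [0,0,0,0,0,0,0],
  [0,0,0,0,0,0,0],
])

```text
time: 7.9
tool_pos: [0.4547, 0.3279, 0.1736]
tcp_rot: [1.729, 2.487, 0.227]
wrist_force: [-3.7, -2.3, 0.3]
width: 0.214
grip_force: 99.4
```

```bash
python3 st.py
```

```text
t 7.9 pos [0.4547 0.3279 0.1736] tilt about x deg -10.42 about y -0.03 F [-3.7 -2.3  0.3] T [-0.34  0.8   0.01] grip 99.4
0.0314 [0.4601 0.3299 0.1427]
0.035 [0.4607 0.3301 0.1392]
0.04 [0.4615 0.3304 0.1343]
0.045 [0.4624 0.3307 0.1294]
0.05 [0.4632 0.331  0.1244]
0.055 [0.4641 0.3313 0.1195]
```

Request:
drive_tool([
  [0,0,0,0,0,0,0],
  [0,0,0,0,0,0,0],
])

```text
time: 8.07
tool_pos: [0.4559, 0.3285, 0.1738]
tcp_rot: [1.731, 2.487, 0.226]
wrist_force: [-5.2, -1.9, 4.4]
width: 0.21
grip_force: 100.0
```

Request:
drive_tool([
  [0,0,0,0,0,0,0],
  [0,0,0,0,0,0,0],
])

```text
time: 8.23
tool_pos: [0.4563, 0.3286, 0.1739]
tcp_rot: [1.731, 2.487, 0.226]
wrist_force: [-4.9, -1.4, 5.0]
width: 0.212
grip_force: 100.1
```

Request:
drive_tool([
  [3.5,0,0,0,0.0021,-0.001,0.0],
  [3.5,0,0,0,0.0021,-0.0005,0],
  [3.5,0,0,0,0.0021,-0.0005,0],
  [3.5,0,0,0,0.0021,-0.0005,0],
  [3.5,0,0,0,0.0021,-0.0005,0],
  [3.5,0,0,0,0.0021,-0.0003,0],
  [0,0,0,0,0,0,0],
  [0,0,0,0,0,0,0],
])

```text
time: 8.9
tool_pos: [0.4691, 0.3332, 0.1761]
tcp_rot: [-1.731, -2.485, 0.228]
wrist_force: [-0.9, -0.4, -2.7]
width: 0.218
grip_force: 99.0
```

```bash
python3 st.py
```

```text
t 8.9 pos [0.4691 0.3332 0.1761] tilt about x deg 10.48 about y 0.04 F [-0.9 -0.4 -2.7] T [ 0.09 -0.06 -0.03] grip 99.0
0.0314 [0.4637 0.3313 0.1452]
0.035 [0.4631 0.331  0.1417]
0.04 [0.4623 0.3307 0.1367]
0.045 [0.4614 0.3304 0.1318]
0.05 [0.4606 0.3301 0.1269]
0.055 [0.4597 0.3298 0.122 ]
```

Request:
drive_tool([
  [0,0,0,0,0,0,0],
  [0,0,0,0,0,0,0],
])

```text
time: 9.07
tool_pos: [0.4674, 0.3326, 0.1758]
tcp_rot: [-1.73, -2.487, 0.228]
wrist_force: [0.6, 0.4, -7.1]
width: 0.216
grip_force: 98.4
```

Request:
drive_tool([
  [-3.5,0,0,0,-0.0022,0,0.0],
  [-3.5,0,0,0,-0.0022,-0.0003,0],
  [-3.5,0,0,0,-0.0022,-0.0003,0],
  [-3.5,0,0,0,-0.0022,-0.0003,0],
  [-3.5,0,0,0,-0.0022,-0.0003,0],
  [-3.5,0,0,0,-0.0022,-0.0003,0],
  [0,0,0,0,0,0,0],
  [0,0,0,0,0,0,0],
])

```text
time: 9.73
tool_pos: [0.4539, 0.3277, 0.1789]
tcp_rot: [1.729, 2.487, 0.228]
wrist_force: [0.7, -0.5, -5.0]
width: 0.212
grip_force: 98.8
```

Request:
drive_tool([
  [0,0,0,0,0,0,0],
  [0,0,0,0,0,0,0],
])

```text
time: 9.9
tool_pos: [0.4551, 0.3281, 0.1789]
tcp_rot: [1.731, 2.487, 0.226]
wrist_force: [-3.0, -2.1, 0.8]
width: 0.219
grip_force: 99.7
```

```bash
python3 st.py
```

```text
t 9.9 pos [0.4551 0.3281 0.1789] tilt about x deg -10.37 about y -0.04 F [-3.  -2.1  0.8] T [-0.44  0.87 -0.02] grip 99.7
0.0314 [0.4604 0.33   0.148 ]
0.035 [0.461  0.3303 0.1445]
0.04 [0.4619 0.3306 0.1396]
0.045 [0.4627 0.3309 0.1346]
0.05 [0.4636 0.3312 0.1297]
0.055 [0.4644 0.3315 0.1248]
```

Request:
drive_tool([
  [3.5,0,0,0,0.0023,-0.001,0.0],
  [3.5,0,0,0,0.0023,-0.0005,0],
  [3.5,0,0,0,0.0024,-0.0005,0],
  [3.5,0,0,0,0.0024,-0.0005,0],
  [3.5,0,0,0,0.0024,-0.0005,0],
  [3.5,0,0,0,0.0024,-0.0004,0],
  [0,0,0,0,0,0,0],
  [0,0,0,0,0,0,0],
])

```text
time: 10.57
tool_pos: [0.4697, 0.3334, 0.1816]
tcp_rot: [-1.73, -2.485, 0.228]
wrist_force: [0.0, -0.2, -4.4]
width: 0.215
grip_force: 98.9
```

Request:
drive_tool([
  [0,0,0,0,0,0,0],
  [0,0,0,0,0,0,0],
])

```text
time: 10.73
tool_pos: [0.4679, 0.3328, 0.1814]
tcp_rot: [-1.73, -2.487, 0.228]
wrist_force: [-0.1, -0.1, -7.2]
width: 0.213
grip_force: 98.4
```

```bash
python3 st.py
```

```text
t 10.73 pos [0.4679 0.3328 0.1814] tilt about x deg 10.48 about y 0.01 F [-0.1 -0.1 -7.2] T [ 0.18 -0.46 -0.02] grip 98.4
0.0314 [0.4626 0.3308 0.1505]
0.035 [0.462  0.3306 0.147 ]
0.04 [0.4611 0.3303 0.1421]
0.045 [0.4603 0.3299 0.1371]
0.05 [0.4594 0.3296 0.1322]
0.055 [0.4586 0.3293 0.1273]
```

Request:
drive_tool([
  [-3.5,0,0,0,-0.0025,-0.0002,0.0],
  [-3.5,0,0,0,-0.0025,-0.0004,0],
  [-3.5,0,0,0,-0.0026,-0.0004,0],
  [-3.5,0,0,0,-0.0026,-0.0004,0],
  [-3.5,0,0,0,-0.0026,-0.0004,0],
  [-3.5,0,0,0,-0.0026,-0.0004,0],
  [0,0,0,0,0,0,0],
  [0,0,0,0,0,0,0],
])

```text
time: 11.4
tool_pos: [0.4524, 0.3271, 0.1851]
tcp_rot: [1.729, 2.487, 0.227]
wrist_force: [0.6, -1.0, -5.8]
width: 0.211
grip_force: 98.7
```

Request:
drive_tool([
  [0,0,0,0,0,0,0],
  [0,0,0,0,0,0,0],
])

```text
time: 11.57
tool_pos: [0.4539, 0.3276, 0.1852]
tcp_rot: [1.731, 2.487, 0.225]
wrist_force: [-2.5, -2.1, -0.3]
width: 0.214
grip_force: 99.4
```

```bash
python3 st.py|head -1
python3 - <<'E'
from h import *
save(cam('scene'),'s2.png',(150,80,280,230),4)
E
```

```text
t 11.57 pos [0.4539 0.3276 0.1852] tilt about x deg -10.37 about y -0.04 F [-2.5 -2.1 -0.3] T [-0.45  0.74  0.04] grip 99.4
```

View pics/s2.png

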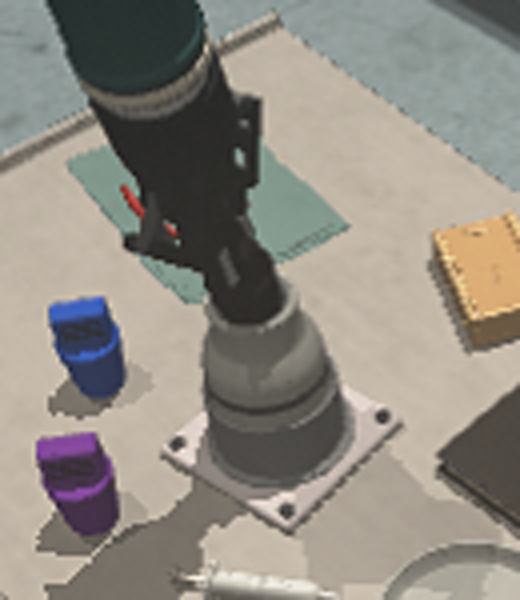

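Request:
drive_tool([
  [3.5,0,0,0,0.0027,-0.001,0.0],
  [3.5,0,0,0,0.0027,-0.0005,0],
  [3.5,0,0,0,0.0028,-0.0005,0],
  [3.5,0,0,0,0.0028,-0.0005,0],
  [3.5,0,0,0,0.0028,-0.0005,0],
  [3.5,0,0,0,0.0028,-0.0004,0],
  [0,0,0,0,0,0,0],
  [0,0,0,0,0,0,0],
])

```text
time: 12.28
tool_pos: [0.4709, 0.3339, 0.1885]
tcp_rot: [-1.731, -2.486, 0.227]
wrist_force: [-1.7, -1.0, -1.7]
width: 0.214
grip_force: 99.1
```

Request:
drive_tool([
  [0,0,0,0,0,0,0],
  [0,0,0,0,0,0,0],
])

```text
time: 12.45
tool_pos: [0.469, 0.3331, 0.1883]
tcp_rot: [-1.73, -2.487, 0.228]
wrist_force: [-0.1, -1.2, -4.6]
width: 0.214
grip_force: 98.7
```

Request:
drive_tool([
  [-3.5,0,0,0,-0.0029,-0.0002,0.0],
  [-3.5,0,0,0,-0.0029,-0.0004,0],
  [-3.5,0,0,0,-0.003,-0.0004,0],
  [-3.5,0,0,0,-0.003,-0.0004,0],
  [-3.5,0,0,0,-0.003,-0.0004,0],
  [-3.5,0,0,0,-0.003,-0.0004,0],
  [0,0,0,0,0,0,0],
  [0,0,0,0,0,0,0],
])

```text
time: 13.12
tool_pos: [0.4519, 0.327, 0.1924]
tcp_rot: [1.728, 2.487, 0.23]
wrist_force: [0.8, -1.7, -2.7]
width: 0.215
grip_force: 99.1
```

Request:
drive_tool([
  [0,0,0,0,0,0,0],
  [0,0,0,0,0,0,0],
])

```text
time: 13.28
tool_pos: [0.4531, 0.3274, 0.1924]
tcp_rot: [1.73, 2.486, 0.227]
wrist_force: [-2.9, -2.4, 1.9]
width: 0.213
grip_force: 99.8
```

```bash
python3 st.py
```

```text
t 13.28 pos [0.4531 0.3274 0.1924] tilt about x deg -10.45 about y -0.02 F [-2.9 -2.4  1.9] T [-0.57  0.54 -0.04] grip 99.8
0.0314 [0.4584 0.3294 0.1615]
0.035 [0.459  0.3296 0.158 ]
0.04 [0.4599 0.33   0.1531]
0.045 [0.4607 0.3303 0.1481]
0.05 [0.4616 0.3306 0.1432]
0.055 [0.4624 0.3309 0.1383]
```

Request:
drive_tool([
  [3.5,0,0,0,0.0031,-0.001,0.0],
  [3.5,0,0,0,0.0031,-0.0006,0],
  [3.5,0,0,0,0.0032,-0.0006,0],
  [3.5,0,0,0,0.0032,-0.0006,0],
  [3.5,0,0,0,0.0032,-0.0006,0],
  [3.5,0,0,0,0.0032,-0.0006,0],
  [0,0,0,0,0,0,0],
  [0,0,0,0,0,0,0],
])

```text
time: 13.95
tool_pos: [0.4713, 0.3342, 0.1952]
tcp_rot: [-1.73, -2.485, 0.229]
wrist_force: [-1.6, -1.1, -2.7]
width: 0.213
grip_force: 99.5
```

Request:
drive_tool([
  [-3.5,0,0,0,-0.0033,-0.0006,0.0],
  [-3.5,0,0,0,-0.0033,-0.0006,0],
  [-3.5,0,0,0,-0.0033,-0.0006,0],
  [0,0,0,0,0,0,0],
  [0,0,0,0,0,0,0],
])

```text
time: 14.37
tool_pos: [0.4606, 0.3306, 0.1999]
tcp_rot: [1.793, 2.579, 0.003]
wrist_force: [-0.2, 1.3, -0.8]
width: 0.211
grip_force: 99.4
```

```bash
python3 st.py
```

```text
t 14.37 pos [0.4606 0.3306 0.1999] tilt about x deg -0.11 about y 0.04 F [-0.2  1.3 -0.8] T [-0.02  0.03 -0.  ] grip 99.4
0.0314 [0.4607 0.3306 0.1685]
0.035 [0.4607 0.3306 0.1649]
0.04 [0.4607 0.3306 0.1599]
0.045 [0.4607 0.3306 0.1549]
0.05 [0.4607 0.3306 0.1499]
0.055 [0.4607 0.3306 0.1449]
```

Request:
drive_tool([
  [0,0,0,0,0,-0.001,0.0],
  [0,0,0,0,0,-0.002,0],
  [0,0,0,0,0,-0.003,0],
  [0,0,0,0,0,-0.005,0],
  [0,0,0,0,0,-0.006,0],
  [0,0,0,0,0,-0.008,0],
  [0,0,0,0,0,-0.01,0],
  [0,0,0,0,0,-0.012,0],
])

```text
time: 15.03
tool_pos: [0.4613, 0.3304, 0.247]
tcp_rot: [-1.794, -2.579, 0.001]
wrist_force: [-0.8, -0.9, -1.6]
width: 0.214
grip_force: 99.4
```

Run:
```python
from h import *
togo((.440,.103,.2475),20.5)
togo((.440,.103,.061))
save(cam('scene'),'s3.png',(150,80,300,260),3.3)
```

```text
t 15.03 pos [0.4613 0.3304 0.247 ] F [-0.8 -0.9 -1.6] w 0.214
yaxis deg 20.3 zaxis [-5.e-04 -3.e-04 -1.e+00]
shift [-0.2058 -0.0991 -0.0004]
turn [-0.03  0.01 -0.16] shift after turn [-0.2055 -0.0996 -0.0005] q [ 0.578  0.052  1.819 -0.     1.272  0.223]
t 15.03 pos [0.4613 0.3304 0.247 ] F [-0.8 -0.9 -1.6] w 0.214
yaxis deg 20.3 zaxis [-5.e-04 -3.e-04 -1.e+00]
shift [-0.2057 -0.0989  0.1861]
```

View pics/s3.png

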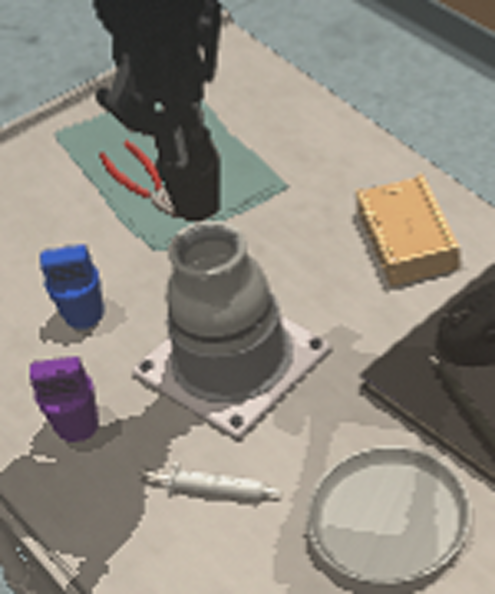

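Request:
drive_tool([
  [0,0,0,-0.013,-0.0062,0,0],
  [0,0,0,-0.025,-0.012,0,0],
  [0,0,0,-0.026,-0.0125,0,0],
  [0,0,0,-0.026,-0.0125,0,0],
  [0,0,0,-0.026,-0.0125,0,0],
  [0,0,0,-0.026,-0.0125,0,0],
  [0,0,0,-0.026,-0.0125,0,0],
  [0,0,0,-0.02,-0.01,0.01,0],
])

```text
time: 15.75
tool_pos: [0.4422, 0.1204, 0.2381]
tcp_rot: [1.793, 2.576, 0.003]
wrist_force: [1.6, -0.2, -1.8]
width: 0.213
grip_force: 99.4
```

Request:
drive_tool([
  [0,0,0,-0.013,-0.006,0.02,0],
  [0,0,0,-0.005,-0.002,0.025,0],
  [0,0,0,0,0,0.025,0],
  [0,0,0,0,0,0.025,0],
  [0,0,0,0,0,0.025,0],
  [0,0,0,0,0,0.02,0],
  [0,0,0,0,0,0.01,0],
  [0,0,0,0,0,0.005,0],
])

```text
time: 16.42
tool_pos: [0.4387, 0.1023, 0.0795]
tcp_rot: [-1.793, -2.577, 0.004]
wrist_force: [0.0, -1.1, -2.1]
width: 0.213
grip_force: 99.4
```

Run:
```python
from h import *
togo((.440,.103,.059),20.5)
for n in('scene','top'):
  p=cam(n)
  for m in masks_of(p,'dish')[:1]:
    b=m['bbox']; print(n,m['score'],b,atz(p,(b[0]+b[2])/2,(b[1]+b[3])/2,.012))
```

```text
t 16.42 pos [0.4387 0.1023 0.0795] F [ 0.  -1.1 -2.1] w 0.213
yaxis deg 20.3 zaxis [-3.4e-03 -8.0e-04 -1.0e+00]
shift [0.0002 0.0016 0.0205]
turn [-0.2  -0.03 -0.17] shift after turn [0.0002 0.0015 0.0205] q [ 0.174 -0.008  2.213 -0.     0.94  -0.181]
scene 0.86 [243.6, 215.0, 288.7, 257.6] [0.43321563 0.10302986 0.012     ]
top 0.5 [262.0, 228.2, 303.9, 254.2] [0.43832396 0.10836541 0.012     ]
```

Request:
drive_tool([
  [0,0,0,0,0,0.008,0],
  [0,0,0,0,0,0.005,0],
  [0,0,0,0,0,0.004,0],
  [0,0,0,0,0,0.0015,0],
  [0,0,0,0,0,0,0],
  [0,0,0,0,0,0,0],
])

```text
time: 17.12
tool_pos: [0.4403, 0.103, 0.0626]
tcp_rot: [-1.794, -2.579, 0.0]
wrist_force: [-0.2, 0.5, -1.1]
width: 0.213
grip_force: 99.4
```

Request:
drive_tool([
  [0,0,0,0,0,0.001,0],
  [0,0,0,0,0,0,0],
  [0,0,0,0,0,0,0],
])

```text
time: 17.37
tool_pos: [0.4406, 0.103, 0.0618]
tcp_rot: [1.794, 2.579, 0.0]
wrist_force: [-0.7, 0.9, -1.3]
width: 0.216
grip_force: 99.4
```

Request:
drive_tool([
  [0,0,0,0,0,0.001,0],
  [0,0,0,0,0,0,0],
  [0,0,0,0,0,0,0],
])

```text
time: 17.62
tool_pos: [0.4404, 0.103, 0.0607]
tcp_rot: [-1.794, -2.579, 0.0]
wrist_force: [0.6, 0.2, -1.2]
width: 0.211
grip_force: 99.4
```

Request:
drive_tool([
  [0,0,0,0,0,0.001,0],
  [0,0,0,0,0,0.001,0],
  [0,0,0,0,0,0,0],
])

```text
time: 17.87
tool_pos: [0.4403, 0.1029, 0.0585]
tcp_rot: [-1.794, -2.579, 0.0]
wrist_force: [-0.7, 0.1, -1.6]
width: 0.212
grip_force: 99.4
```

Request:
drive_tool([
  [0,0,0,0,0,0.001,0],
  [0,0,0,0,0,0,0],
  [0,0,0,0,0,0,0],
])

```text
time: 18.12
tool_pos: [0.4404, 0.103, 0.0584]
tcp_rot: [-1.794, -2.579, 0.001]
wrist_force: [-2.8, -0.7, 5.8]
width: 0.212
grip_force: 100.4
```

Request:
drive_tool([
  [0,0,0,0,0,0.001,0],
  [0,0,0,0,0,0,0],
  [0,0,0,0,0,0,0],
])

```text
time: 18.37
tool_pos: [0.4405, 0.103, 0.0584]
tcp_rot: [-1.794, -2.579, 0.001]
wrist_force: [-6.1, -0.2, 13.4]
width: 0.215
grip_force: 101.6
```

Request:
drive_tool([
  [0,0,0,0,0,-0.0016,0],
  [0,0,0,0,0,0,0],
  [0,0,0,0,0,0,0.3],
  [0,0,0,0,0,0,0.4],
  [0,0,0,0,0,0,0.6],
  [0,0,0,0,0,0,0.8],
  [0,0,0,0,0,0,0.8],
], force=30)

```text
time: 18.95
tool_pos: [0.4404, 0.103, 0.0582]
tcp_rot: [-1.794, -2.579, 0.0]
wrist_force: [0.4, 0.8, 0.4]
width: 0.79
grip_force: 0.0
```

Request:
drive_tool([
  [0,0,0,0,0,-0.003,0.8],
  [0,0,0,0,0,-0.008,0.8],
  [0,0,0,0,0,-0.015,0.8],
  [0,0,0,0,0,-0.02,0.8],
  [0,0,0,0,0,-0.03,0.8],
  [0,0,0,0,0,-0.03,0.8],
  [0,0,0,0,0,-0.025,0.8],
  [0,0,0,0,0,-0.01,0.8],
])

```text
time: 19.62
tool_pos: [0.443, 0.1034, 0.2044]
tcp_rot: [1.791, 2.574, 0.008]
wrist_force: [0.4, 0.4, 0.3]
width: 0.801
grip_force: 0.0
```

Run:
```python
from h import *
togo((.427,-.252,.19),20.5)
p=cam('scene'); save(p,'s4.png',(210,180,420,360),3.5)
for o in('lid','specimen_cup'):
 for n in('scene','top'):
  q=p if n=='scene' else cam('top')
  for m in masks_of(q,o)[:1]: print(n,o,m['score'],m['bbox'])
```

```text
t 19.62 pos [0.443  0.1034 0.2044] F [0.4 0.4 0.3] w 0.801
yaxis deg 20.3 zaxis [ 0.0076  0.0013 -1.    ]
shift [-0.3277 -0.1387  0.0138]
turn [ 0.43  0.08 -0.15] shift after turn [-0.3273 -0.1395  0.0144] q [ 0.175 -0.149  2.089 -0.     1.193 -0.181]
scene lid 0.76 [353.8, 309.9, 389.1, 351.0]
top lid 0.67 [375.2, 232.8, 403.6, 260.2]
scene specimen_cup 0.81 [305.5, 254.6, 332.0, 286.0]
top specimen_cup 0.56 [326.2, 226.3, 348.5, 245.9]
```

View pics/s4.png

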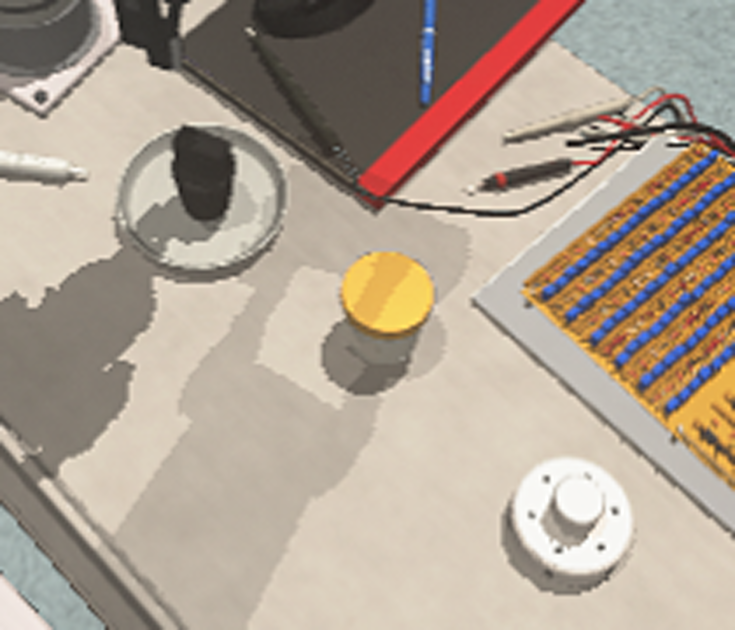

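Request:
drive_tool([
  [0,0,0,-0.012,-0.005,0,0.8],
  [0,0,0,-0.023,-0.01,0,0.8],
  [0,0,0,-0.025,-0.011,0,0.8],
  [0,0,0,-0.025,-0.011,0,0.8],
  [0,0,0,-0.025,-0.011,0,0.8],
  [0,0,0,-0.025,-0.011,0,0.8],
  [0,0,0,-0.025,-0.011,0,0.8],
  [0,0,0,-0.025,-0.011,0,0.8],
])

```text
time: 20.63
tool_pos: [0.4276, -0.0996, 0.1976]
tcp_rot: [-1.792, -2.577, 0.001]
wrist_force: [0.8, -0.1, -0.6]
width: 0.801
grip_force: 0.0
```

Request:
drive_tool([
  [0,0,0,-0.025,-0.011,0,0.8],
  [0,0,0,-0.025,-0.011,0,0.8],
  [0,0,0,-0.025,-0.011,0,0.8],
  [0,0,0,-0.025,-0.011,0,0.8],
  [0,0,0,-0.022,-0.009,0,0.8],
  [0,0,0,-0.012,-0.003,0.0,0.8],
  [0,0,0,0,0,0,0.8],
  [0,0,0,0,0,0,0.8],
])

```text
time: 21.3
tool_pos: [0.4224, -0.2433, 0.1981]
tcp_rot: [-1.794, -2.575, -0.001]
wrist_force: [-0.7, 1.1, -1.1]
width: 0.802
grip_force: 0.0
```

Run:
```python
from h import *
togo((.427,-.252,.12),20.5)
w=cam('wrist'); print(proj(w,[[.427,-.252,.05]]))
for m in masks_of(w,'lid')[:1]:
    b=m['bbox']; print(m['score'],b)
    l,t,r,u=[int(x) for x in b]
    save(w,'w5.png',(l-15,t-15,r+15,u+15),5); print(l-15,t-15)
```

```text
t 21.3 pos [ 0.4224 -0.2433  0.1981] F [-0.7  1.1 -1.1] w 0.802
yaxis deg 20.3 zaxis [-0.0019  0.002  -1.    ]
shift [-0.0099  0.0014  0.0781]
turn [-0.06 -0.15 -0.23] shift after turn [-0.0097  0.0012  0.0781] q [-5.740e-01 -6.900e-02  2.030e+00  1.000e-03  1.183e+00 -9.280e-01]
[[287.73656242 208.73410856]]
0.66 [251.8, 164.7, 326.9, 236.3]
236 149
```

View pics/w5.png

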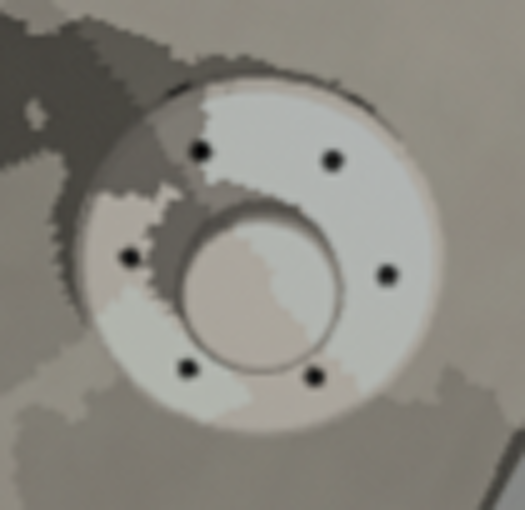

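Request:
drive_tool([
  [0,0,0,-0.0044,0.001,0.012,0.8],
  [0,0,0,-0.0044,0.0009,0.024,0.8],
  [0,0,0,0,0,0.03,0.8],
  [0,0,0,0,0,0.03,0.8],
  [0,0,0,0,0,0.03,0.8],
  [0,0,0,0,0,0.02,0.8],
  [0,0,0,0,0,0.01,0.8],
  [0,0,0,0,0,0,0.8],
])

```text
time: 22.07
tool_pos: [0.4256, -0.249, 0.0401]
tcp_rot: [-1.789, -2.575, 0.0]
wrist_force: [-0.5, 0.0, 0.3]
width: 0.795
grip_force: 0.0
```

Request:
drive_tool([
  [0,0,0,0,0,0,0.8],
  [0,0,0,0,0,0,0.8],
  [0,0,0,0,0,0,0.8],
])

```text
time: 22.32
tool_pos: [0.4294, -0.2522, 0.0452]
tcp_rot: [1.792, 2.576, 0.0]
wrist_force: [-0.5, -0.3, 0.3]
width: 0.801
grip_force: 0.0
```

Run:
```python
from h import *
togo((.4265,-.2505,.034),20.5)
```

```text
t 22.32 pos [ 0.4294 -0.2522  0.0452] F [-0.5 -0.3  0.3] w 0.801
yaxis deg 20.4 zaxis [ 0.0031 -0.002  -1.    ]
shift [ 0.0026 -0.0021  0.0111]
turn [ 0.12  0.17 -0.13] shift after turn [ 0.0026 -0.0021  0.0112] q [-0.581  0.127  2.146  0.     0.865 -0.937]
```

Request:
drive_tool([
  [0,0,0,0.0018,-0.0015,0.004,0.8],
  [0,0,0,0,0,0.004,0.7],
  [0,0,0,0,0,0.003,0.7],
  [0,0,0,0,0,0,0.6],
  [0,0,0,0,0,0,0.5],
  [0,0,0,0,0,0,0.4],
  [0,0,0,0,0,0,0.3],
  [0,0,0,0,0,0,0.2],
], force=40)

```text
time: 22.98
tool_pos: [0.426, -0.2504, 0.0326]
tcp_rot: [1.794, 2.578, -0.0]
wrist_force: [-1.0, -0.7, 1.2]
width: 0.357
grip_force: 39.6
```

Request:
drive_tool([
  [0,0,0,0,0,0,0.1],
  [0,0,0,0,0,0,0.1],
  [0,0,0,0,0,0,0.1],
])

```text
time: 23.23
tool_pos: [0.426, -0.2504, 0.0326]
tcp_rot: [1.794, 2.578, -0.0]
wrist_force: [-0.4, 0.3, 2.0]
width: 0.354
grip_force: 39.6
```

Request:
drive_tool([
  [0,0,0,0,0,-0.002,0.1],
  [0,0,0,0,0,-0.004,0.1],
  [0,0,0,0,0,-0.01,0.1],
  [0,0,0,0,0,-0.02,0.1],
  [0,0,0,0,0,-0.025,0.1],
  [0,0,0,0,0,-0.03,0.1],
  [0,0,0,0,0,-0.03,0.1],
  [0,0,0,0,0,-0.03,0.1],
])

```text
time: 23.9
tool_pos: [0.4254, -0.2499, 0.1852]
tcp_rot: [-1.794, -2.579, -0.0]
wrist_force: [-0.1, -0.2, -0.9]
width: 0.355
grip_force: 39.7
```

Request:
drive_tool([
  [0,0,0,0,0,-0.025,0.1],
  [0,0,0,0,0,-0.014,0.1],
  [0,0,0,0,0,0,0.1],
  [0,0,0,0,0,0,0.1],
])

```text
time: 24.23
tool_pos: [0.4262, -0.2504, 0.2236]
tcp_rot: [1.793, 2.577, 0.0]
wrist_force: [-1.5, 0.9, -1.9]
width: 0.353
grip_force: 39.7
```

Run:
```python
from h import *
togo((.4615,.330,.230),20.5)
p=cam('scene')
for m in masks_of(p,'lid')[:1]: print(m['score'],m['bbox'])
# current flask neck top from top/scene masks
for n in('scene','top'):
  q=cam(n)
  for m in masks_of(q,'flask')[:1]:
    b=m['bbox'];ys,xs=np.nonzero(m['mask']); print(n,m['score'],b)
  print(proj(q,[[.4615+.0315*np.cos(a),.33+.0315*np.sin(a),.148] for a in np.arange(0,6.2,1.571)]).round(1).tolist())
```

```text
t 24.23 pos [ 0.4262 -0.2504  0.2236] F [-1.5  0.9 -1.9] w 0.353
yaxis deg 20.4 zaxis [ 0.0022 -0.0015 -1.    ]
shift [ 0.5319  0.235  -0.0072]
turn [ 0.09  0.12 -0.15] shift after turn [ 0.5313  0.2363 -0.0064] q [-0.582 -0.079  1.991  0.     1.227 -0.937]
0.61 [366.8, 273.6, 413.0, 316.1]
scene 0.43 [207.2, 183.2, 226.4, 189.4]
[[221.2, 147.4], [204.9, 147.8], [203.0, 159.5], [219.8, 159.1]]
top 0.79 [203.1, 217.3, 228.9, 243.0]
[[212.2, 216.2], [201.7, 226.1], [211.5, 236.1], [222.0, 226.2]]
```

Request:
drive_tool([
  [0,0,0,0.01,0.0044,0,0.1],
  [0,0,0,0.02,0.0089,0,0.1],
  [0,0,0,0.025,0.0111,0,0.1],
  [0,0,0,0.025,0.0111,0,0.1],
  [0,0,0,0.025,0.0111,0,0.1],
  [0,0,0,0.025,0.0111,0,0.1],
  [0,0,0,0.025,0.0111,0,0.1],
  [0,0,0,0.025,0.0111,0,0.1],
])

```text
time: 25.2
tool_pos: [0.4374, -0.0516, 0.2219]
tcp_rot: [-1.794, -2.578, -0.0]
wrist_force: [0.8, 0.8, -0.2]
width: 0.355
grip_force: 39.7
```

Request:
drive_tool([
  [0,0,0,0.025,0.0111,0,0.1],
  [0,0,0,0.025,0.0111,0,0.1],
  [0,0,0,0.025,0.0111,0,0.1],
  [0,0,0,0.025,0.0111,0,0.1],
  [0,0,0,0.025,0.0111,0,0.1],
  [0,0,0,0.025,0.0111,0,0.1],
  [0,0,0,0.025,0.0111,0,0.1],
  [0,0,0,0.025,0.0111,0,0.1],
])

```text
time: 25.87
tool_pos: [0.4509, 0.1667, 0.2219]
tcp_rot: [-1.793, -2.579, 0.001]
wrist_force: [1.0, -0.8, -0.5]
width: 0.359
grip_force: 39.7
```

Request:
drive_tool([
  [0,0,0,0.025,0.0111,0,0.1],
  [0,0,0,0.025,0.0111,0,0.1],
  [0,0,0,0.025,0.0111,0,0.1],
  [0,0,0,0.025,0.0111,0,0.1],
  [0,0,0,0.02,0.009,0,0.1],
  [0,0,0,0.015,0.007,0,0.1],
  [0,0,0,0.01,0.004,0,0.1],
  [0,0,0,0.0063,0.0032,0,0.1],
])

```text
time: 26.53
tool_pos: [0.462, 0.3312, 0.2219]
tcp_rot: [-1.792, -2.58, 0.001]
wrist_force: [0.5, 0.7, -1.4]
width: 0.358
grip_force: 39.7
```

Request:
drive_tool([
  [0,0,0,0,0,0,0.1],
  [0,0,0,0,0,0,0.1],
  [0,0,0,0,0,0,0.1],
  [0,0,0,0,0,0,0.1],
])

```text
time: 26.87
tool_pos: [0.4626, 0.3291, 0.2224]
tcp_rot: [1.795, 2.578, -0.001]
wrist_force: [0.1, -0.4, -0.9]
width: 0.362
grip_force: 39.7
```

Run:
```python
from h import *
togo((.4615,.330,.1606),20.5)
w=cam('wrist'); q=proj(w,[[.4615,.33,.148]])[0]; print(q)
print(proj(w,[[.4615+.0315*np.cos(a),.33+.0315*np.sin(a),.148] for a in np.arange(0,6.2,.785)]).round(1).tolist())
l,t=int(q[0])-60,int(q[1])-55; print(l,t)
save(w,'w6.png',(l,t,l+120,t+90),6)
```

```text
t 26.87 pos [0.4626 0.3291 0.2224] F [ 0.1 -0.4 -0.9] w 0.362
yaxis deg 20.3 zaxis [-0.e+00 -4.e-04 -1.e+00]
shift [ 0.0012 -0.0007  0.0618]
turn [-0.01  0.02 -0.22] shift after turn [ 0.0012 -0.0007  0.0618] q [ 0.575  0.068  1.847 -0.     1.226  0.221]
[285.4349398  220.25522837]
[[325.2, 234.3], [325.1, 202.8], [300.9, 180.3], [266.8, 181.6], [244.6, 205.8], [247.0, 237.1], [271.0, 257.4], [302.7, 256.3]]
225 165
```

View pics/w6.png

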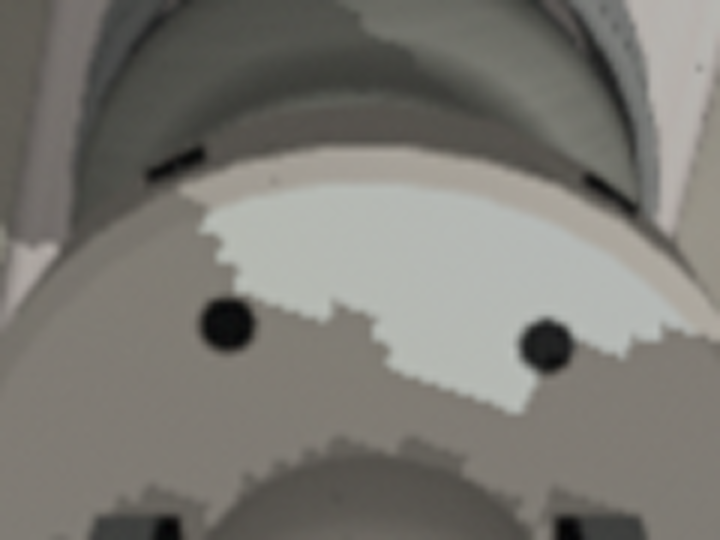

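Request:
drive_tool([
  [0,0,0,0.0004,0.0002,0.005,0.1],
  [0,0,0,0,0,0.01,0.1],
  [0,0,0,0,0,0.01,0.1],
  [0,0,0,0,0,0.006,0.1],
  [0,0,0,0,0,0.004,0.1],
  [0,0,0,0,0,0,0.1],
  [0,0,0,0,0,0,0.1],
])

```text
time: 27.5
tool_pos: [0.4623, 0.3304, 0.1866]
tcp_rot: [-1.794, -2.579, 0.002]
wrist_force: [0.5, 0.3, -2.0]
width: 0.357
grip_force: 39.7
```

Request:
drive_tool([
  [0,0,0,0,0,0.003,0.1],
  [0,0,0,0,0,0.003,0.1],
  [0,0,0,0,0,0.003,0.1],
  [0,0,0,0,0,0,0.1],
  [0,0,0,0,0,0,0.1],
])

```text
time: 27.92
tool_pos: [0.4625, 0.3305, 0.1781]
tcp_rot: [-1.794, -2.579, 0.001]
wrist_force: [0.0, 0.0, 0.1]
width: 0.355
grip_force: 39.7
```

Request:
drive_tool([
  [0,0,0,0,0,0.003,0.1],
  [0,0,0,0,0,0.003,0.1],
  [0,0,0,0,0,0.003,0.1],
  [0,0,0,0,0,0,0.1],
  [0,0,0,0,0,0,0.1],
])

```text
time: 28.33
tool_pos: [0.4623, 0.3304, 0.1689]
tcp_rot: [-1.794, -2.579, 0.001]
wrist_force: [0.2, 0.1, -1.6]
width: 0.353
grip_force: 39.7
```

Request:
drive_tool([
  [0,0,0,0,0,0.003,0.1],
  [0,0,0,0,0,0.002,0.1],
  [0,0,0,0,0,0.001,0.1],
  [0,0,0,0,0,0,0.1],
  [0,0,0,0,0,0,0.1],
])

```text
time: 28.75
tool_pos: [0.4626, 0.3305, 0.1632]
tcp_rot: [-1.794, -2.579, 0.0]
wrist_force: [-0.3, 0.9, -2.1]
width: 0.361
grip_force: 39.7
```

Request:
drive_tool([
  [0,0,0,0,0,0.001,0.1],
  [0,0,0,0,0,0.001,0.1],
  [0,0,0,0,0,0,0.1],
  [0,0,0,0,0,0,0.1],
])

```text
time: 29.08
tool_pos: [0.4626, 0.3306, 0.1613]
tcp_rot: [-1.794, -2.579, 0.0]
wrist_force: [0.0, -0.2, -1.3]
width: 0.351
grip_force: 39.7
```

Request:
drive_tool([
  [0,0,0,0,0,0.001,0.1],
  [0,0,0,0,0,0.0005,0.1],
  [0,0,0,0,0,0,0.1],
  [0,0,0,0,0,0,0.1],
])

```text
time: 29.42
tool_pos: [0.4628, 0.3307, 0.1606]
tcp_rot: [1.794, 2.579, 0.001]
wrist_force: [-1.4, -0.8, 5.3]
width: 0.359
grip_force: 40.1
```

Contact is at the expected seat height (0.1606). Release and retreat.

Request:
drive_tool([
  [0,0,0,0,0,-0.0008,0.1],
  [0,0,0,0,0,0,0.1],
  [0,0,0,0,0,0,0.45],
  [0,0,0,0,0,0,0.6],
  [0,0,0,0,0,0,0.8],
  [0,0,0,0,0,0,0.8],
  [0,0,0,0,0,0,0.8],
])

```text
time: 30.0
tool_pos: [0.4626, 0.3306, 0.1605]
tcp_rot: [-1.794, -2.579, 0.0]
wrist_force: [0.0, 0.4, 0.4]
width: 0.798
grip_force: 0.0
```

Request:
drive_tool([
  [0,0,0,0,0,-0.003,0.8],
  [0,0,0,0,0,-0.008,0.8],
  [0,0,0,0,0,-0.015,0.8],
  [0,0,0,0,0,-0.02,0.8],
  [0,0,0,0,0,-0.025,0.8],
  [0,0,0,0,0,-0.025,0.8],
  [0,0,0,0,0,-0.015,0.8],
  [0,0,0,0,0,0,0.8],
])

```text
time: 30.67
tool_pos: [0.4649, 0.3321, 0.2775]
tcp_rot: [1.792, 2.576, 0.013]
wrist_force: [-0.8, 0.1, 0.8]
width: 0.806
grip_force: 0.0
```

Run:
```python
from h import *
p=cam('scene');w=cam('wrist')
im=cv2.resize(p['color'][100:290,150:310],(480,570)); wm=cv2.resize(w['color'][100:300,180:380],(320,320))
c=np.zeros((570,800,3),np.uint8); c[:,:480]=im; c[:320,480:]=wm
cv2.imwrite('pics/fin.png',c[...,::-1])
for n in ('lid','flask'):
  for m in masks_of(w,n)[:1]: print(n,m['score'],m['bbox'])
a=np.arange(0,6.3,.2); f=lambda z,r,dx=0:proj(w,np.c_[.4626+r*np.cos(a),.3305+r*np.sin(a),0*a+z])
for z,r in((.178,.016),(.153,.039)): q=f(z,r); print(z,q.min(0).round(1),q.max(0).round(1))
```

```text
lid 0.93 [240.2, 161.5, 327.4, 248.6]
flask 0.74 [244.9, 146.1, 316.7, 189.7]
0.178 [263.8 194.6] [303.6 232.8]
0.153 [239.4 161.8] [327.9 247.3]
```

Request:
drive_tool([
  [0,0,0,0,0,0,0.8],
  [0,0,0,0,0,0,0.8],
  [0,0,0,0,0,0,0.8],
  [0,0,0,0,0,0,0.8],
])

```text
time: 31.2
tool_pos: [0.4623, 0.3304, 0.2708]
tcp_rot: [-1.794, -2.578, 0.002]
wrist_force: [-0.1, 0.5, 0.0]
width: 0.8
grip_force: 0.0
```

Run:
```python
from h import *
p=cam('scene')
a=np.arange(0,6.3,.2)
pts=np.vstack([np.c_[.4405+r*np.cos(a),.103+r*np.sin(a),0*a+z] for z,r in((.003,.0185),(.053,.0245),(.084,.021))])
q=proj(p,pts); print('expect',q.min(0),q.max(0)); print([(round(m['score'],2),m['bbox']) for m in masks_of(p,'bung')])
print(workorder.finish_job())
```

```text
expect [257.92960405 212.38163759] [276.7156035  242.27602443]
[(0.75, [160.2, 156.1, 181.0, 182.9]), (0.66, [257.4, 214.9, 277.6, 245.1]), (0.64, [157.1, 186.9, 181.0, 211.7])]
the job is handed in; nothing more can be done
None
```

The job is handed in at about 31 s: the bung was rocked out with the flask left down in its stand and stands upright in the dish, and the lid is seated on the flask rim; the hand-in call returned no verdict.

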